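# Lock the slide clamp through its L-slot

### The job

Lock the hold-down clamp over the steel bar stub: with closed fingers push the red knob along its slot to the corner, so that it drives the yellow strap over the stub, then push it sideways, to the left, to the very end of the slot's short leg and leave it there. Only push the knob from outside: do not take it between the fingers, and do not lift it. The stub stays in its seat and the loose things around stay where they are.

Things in the scene. Friction and masses are not known exactly. Their poses are not given: they have to be found in the camera images.
- fixture: clamp fixture fixed to the bench: base plate x -110 to 150, y -66 to 66 mm; grey cover x -100 to 40, y -60 to 60, top 20 mm above the bench, with an L slot 17 mm wide. Origin on the bench, z up, x along the slot's first leg towards the stub. Knob's axis: first leg y = -20, from x = -70 to the corner at x = 0; second leg x = 0, from there to y = +30 mm; 1.5 mm play all round
- knob (a point): middle of the red knob, on its axis, 50 mm above the bench. Knob 26 mm in diameter, 34 to 66 mm above the bench, on a 14 mm stem in the slot. Starts in the first leg, at fixture x = -70 to -50 mm. Slides only along the slot, turns freely, leans up to 4 degrees, stays where left. Needs about 1 N alone, 3 to 4 N with the strap
- corner (a point): corner of the slot, at the height of the knob's middle; x and y axes as the fixture's
- pocket (a point): end of the slot's second leg, at the height of the knob's middle, which must end here; axes as the fixture's
- keeper (a joint): travel (m) of the yellow hold-down strap along fixture +x: 0 open, about 0.045 with the knob in the corner; starts at 0 to 0.008; 1.5 N drag holds it. A frame on the cover (y -42 to 46, 21 to 29 mm above the bench), whose near bar the stem pushes; 50 mm ahead of that bar's near face an upright (y -34 to -6) rises to 60 mm and bears the tongue that goes over the stub
- bar_stub: loose steel bar stub, 22 mm in diameter, 45 mm tall, upright in a square seat with a round hole at fixture x = 100, y = -20 mm; origin at its underside, 6 mm above the bench; its top is 3 mm below the strap's tongue
- bolt_a: grey hex bolt, 52 mm tall, standing on its head on the left rear part of the cover plate (a bystander); origin at its underside
- small_tin: small yellowish lidded tin, 34 mm across and 26 mm high, on the bench to the right of the fixture (a bystander); origin at its underside
- red_driver: red-handled screwdriver, about 170 mm long and 25 mm high, lying to the right (a bystander)
- follower: knob, stem and foot in one; the foot, 36 mm wide, is captive under the cover. Origin at the underside of the foot, 44 mm below the knob's middle
- bolt_b: smaller grey hex bolt, 46 mm tall, standing on its head on the far left of the base plate (a bystander); origin at its underside
Mind the look-alikes: they are no part of the job. Of the things that look like the follower, the middle-sized one is meant.

How it is judged:
By the outcome, as a careful person would: the job done as asked, in the order asked, and still so for the second after the job is handed in, with the robot touching nothing.
It also fails if it takes over 38 s, if anything falls off the work surface, if the arm or the gripper's body presses on something with over 40 N, if the wrist force passes 120 N, or if a joint passes its speed limit or range.

### The arm

A 6-joint arm with a two-finger parallel gripper is mounted at the origin on a cart in front of the work surface, level with it; the furniture and walls round the work are solid. World frame = base frame: x ahead of the robot, y to its left, z up, the work surface at z = 0. Lengths are in m, angles in degrees, forces in N, time in s.
With the tool pointing down it reaches from about 0.35 to 0.875 m from the base axis. Payload 4.2 kg.
Tool frame: the origin (TCP) lies midway between the tips of the shut fingers; the grasp point (between the pads) lies r.grasp_offset behind it (r.grasp_offset is the distance from the TCP to the grasp point, in m); z points along the fingers, y is the direction in which the jaws open and shut (so a half turn about z gives the same grasp; the last joint's range is limited). The gripper opens to 87 mm and grips with 3 to 60 N. Pads are 19 mm wide; open, the fingers measure 117 mm over their backs; the gripper's body (75 mm by 190 mm) begins 51 mm behind the grasp point.
Start: joints at [-51.36, 22.042, 0.453, 0, -68.411, -14.817], TCP at [0.252, -0.572, 0.223] pointing down, gripper open.
Joint ranges: [-179.83, 179.83], [-69.29, 118.12], [-61.27, 80.66], [-181.25, 117.63], [-171.15, -9.14], [-177.46, 177.46]. Speed limits (degrees/s): [159.86, 159.86, 180, 180, 180, 180].

### API

Orientations are given as a 3x3 rotation matrix whose columns are the frame's x, y, z axes.
In Python, from station import sense, optics, r gives the robot as it stands. The module is installed in compiled form; this text tells all that it offers.
- The arm moves only by the tool servo_tool, never from a script. Its argument "deltas" is a list of rows, each an object with "slide": the shift along the tool's x, y, z in units of 25 mm (1.0 is 25 mm), a list of three; "spin": the turn about the tool's z in units of 8 degrees (1.0 is 8 degrees). A call has 1 to 10 rows; each row shifts and turns the pose as measured when the row begins, along the tool's axes as they then stand; what a row does not reach is not made up. A row lasts 1/10 s, in which the tool goes at most 50 mm and 8.59 degrees, less where a joint would pass 70% of its speed; a pose out of reach is approached as far as the arm can. A call is refused whole if a number of a shift passes 1 or a number of a turn 1, either way. A call with a gripper value outside its range is refused whole. "gripper" is the closure in counts, from 0 (fully open) to 255 (shut), set as the call begins (left out, the last holds). The fingers move at their own pace and stop on an object; the grip force is fixed at half the most. Time passes only in rows, so rows that do not move let the fingers close. It gives the time, the measured TCP pose, the force and the opening at its end, in the units of the state.
- sense(): the state, without advancing time (a new reading comes with each control period).
- optics.capture(name): name is "scene" or "top"; returns a dict with "frame" (400x640x3 uint8, red, green, blue), "camera_matrix" (3x3 intrinsics, pixels), "k1" (the pictures are not rectified: a ray, as slopes to the right and down, at radius r is drawn at 1 + k1 r^2 times it, then the intrinsics apply), "eye" and "rotation" of the camera in the world. Camera axes: x right, y down, z forward; pixel columns grow to the right and rows downward; lengths in m; the calibration is good to about 2 mm. A picture is of the moment at which its call begins. There is no depth.
- r.finish_job(): hands the job in, once; it reports no verdict.
The state is a dict: "time_s": time; "joints": joint angles; "joint_velocities": joint speeds; "effort": joint torques, N m; "tcp_pos": TCP position; "ee_rot": TCP orientation; "wrist_force": force on the tool from outside, world axes, zero at the start; "moment": the same for the moment, N m; "gripper_width": opening from 0.0 (shut) to 1.0 (fully open).
Only numpy, scipy, OpenCV 4.12 (cv2) and the standard library are available. Lean on these libraries where they do the work, as an engineer would, in place of code of your own. Each camera call takes 0.05 s, during which the arm holds its last target.

## Working session

There is one attempt and no reset: what is moved stays moved. The work goes in short steps, Python scripts to look and compute and a tool call to move; the robot and the scene stay as the last step left them, time stands still between calls to the robot, and variables do not carry over. Pictures are saved under pics/ and viewed, and the job is handed in when it is done.

Besides the shell and the picture viewer there is one more tool, called after "Emit:" as a command line: name --argument value ..., lists and objects as JSON in quotes. servo_tool: Moves the arm, as the interface text tells. Its arguments: {"type":"object","properties":{"deltas":{"type":"array"},"gripper":{"type":"number"}},"required":["deltas"]}

```bash
mkdir -p pics; cat > h.py <<'E'
import numpy as np, cv2
from station import sense, optics, r
def cap(n,tag):
    c=optics.capture(n); cv2.imwrite(f'pics/{tag}.png',c['frame'][:,:,::-1]); 
    np.savez(f'pics/{tag}.npz',**{k:np.array(v) for k,v in c.items()}); return c
def load(tag): return dict(np.load(f'pics/{tag}.npz'))
def ray(c,u,v):
    K=np.array(c['camera_matrix']);k=float(c['k1'])
    x=(u-K[0,2])/K[0,0];y=(v-K[1,2])/K[1,1];rd=np.hypot(x,y);rr=rd
    for _ in range(50): rr=rd/(1+k*rr*rr)
    s=rr/rd if rd>0 else 1
    d=np.array(c['rotation'])@np.array([x*s,y*s,1]);return np.array(c['eye']),d/np.linalg.norm(d)
def onz(c,u,v,z):
    o,d=ray(c,u,v);return o+d*(z-o[2])/d[2]
def proj(c,p):
    K=np.array(c['camera_matrix']);q=np.array(c['rotation']).T@(np.array(p)-np.array(c['eye']))
    x,y=q[:2]/q[2];s=1+float(c['k1'])*(x*x+y*y);return np.array([K[0,0]*x*s+K[0,2],K[1,1]*y*s+K[1,2]])
def tri(c1,p1,c2,p2):
    o1,d1=ray(c1,*p1);o2,d2=ray(c2,*p2)
    t=np.linalg.lstsq(np.stack([d1,-d2],1),o2-o1,rcond=None)[0]
    a=o1+t[0]*d1;b=o2+t[1]*d2;return (a+b)/2,np.linalg.norm(a-b)
E
python3 - <<'E'
from h import *
for n in('scene','top'):
    c=cap(n,n+'0');print(n,c['eye'],c['rotation'],c['camera_matrix'],c['k1'])
print(sense(),r.grasp_offset)
E
```

```text
scene [0.14591855 0.49720877 0.59710727] [[-0.86910738 -0.24482451  0.42978288]
 [-0.49454604  0.44548887 -0.74630013]
 [-0.00875093 -0.86116237 -0.50825466]] [[514.15981766   0.         318.26850605]
 [  0.         514.15981766 201.77155686]
 [  0.           0.           1.        ]] -0.11332268395887707
top [ 0.42853719 -0.26793165  0.89369107] [[ 0.18593204 -0.96196386  0.20013696]
 [-0.98254763 -0.18315598  0.03246605]
 [ 0.00542511 -0.20268057 -0.97922988]] [[414.52489721   0.         321.8455971 ]
 [  0.         414.52489721 194.41064812]
 [  0.           0.           1.        ]] -0.09199989188382474
{'time_s': 0.1, 'joints': array([-5.13601801e+01,  2.20851893e+01,  3.88912840e-01, -2.56904758e-02,
       -6.84102253e+01, -1.48182041e+01]), 'joint_velocities': array([-0.05755566, -0.03298803,  0.24694662,  0.07994056, -0.03109959,
        0.0064492 ]), 'effort': array([-3.29915474e-04, -3.91691315e+01,  1.87935144e+01,  4.23187494e+00,
        1.34800893e-02, -6.39401560e-05]), 'tcp_pos': array([ 0.25225601, -0.5712574 ,  0.22158921]), 'ee_rot': array([[-9.14874109e-01, -4.03738366e-01, -8.35003832e-04],
       [-4.03739223e-01,  9.14872509e-01,  1.71219966e-03],
       [ 7.26413580e-05,  1.90357094e-03, -9.99998186e-01]]), 'wrist_force': array([-0.14822477,  0.16818993,  0.78804499]), 'moment': array([ 0.00160015,  0.04300109, -0.03188514]), 'gripper_width': 1.000599813590636} 0.0187
```

View pics/scene0.png

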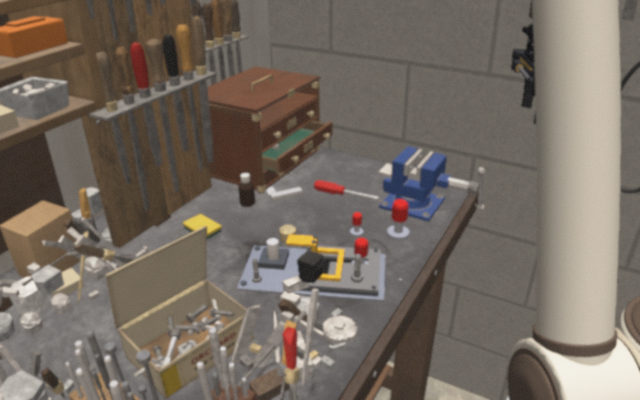

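View pics/top0.png

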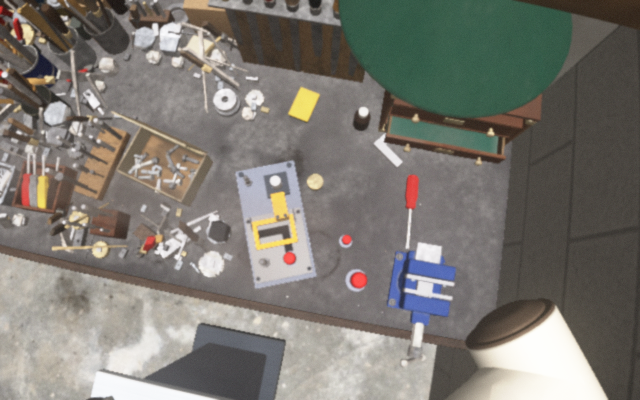

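```bash
python3 - <<'E'
from h import *
a=load('top0');b=load('scene0')
f=a['frame'][140:300,190:400,::-1];g=b['frame'][190:310,220:430,::-1]
cv2.imwrite('pics/ct.png',cv2.resize(f,None,fx=3.8,fy=3.7,interpolation=2))
cv2.imwrite('pics/cs.png',cv2.resize(g,None,fx=3.8,fy=3.8,interpolation=2))
def blobs(c,roi):
    h=cv2.cvtColor(c['frame'],cv2.COLOR_RGB2HSV)
    m=(((h[...,0]<8)|(h[...,0]>172))&(h[...,1]>150)&(h[...,2]>80)).astype('uint8')
    n,l,s,ce=cv2.connectedComponentsWithStats(m)
    for i in range(1,n):
        if s[i,4]>20 and roi[0]<ce[i][0]<roi[1] and roi[2]<ce[i][1]<roi[3]: print(s[i],ce[i])
blobs(a,(230,430,150,320));print();blobs(b,(280,430,170,310))
E
```

```text
[406 175  12  34 331] [411.41389728 190.89728097]
[343 235   8   9  54] [346.42592593 239.01851852]
[284 253  11  11  94] [289.14893617 257.85106383]
[351 273  16  15 188] [358.5        279.86170213]

[315 181  29  13 236] [328.53813559 186.93644068]
[393 199  15  23 290] [399.68965517 209.82068966]
[353 212   9  13  92] [356.66304348 218.20652174]
[355 238  13  19 183] [361.13661202 245.98907104]
```

View pics/ct.png

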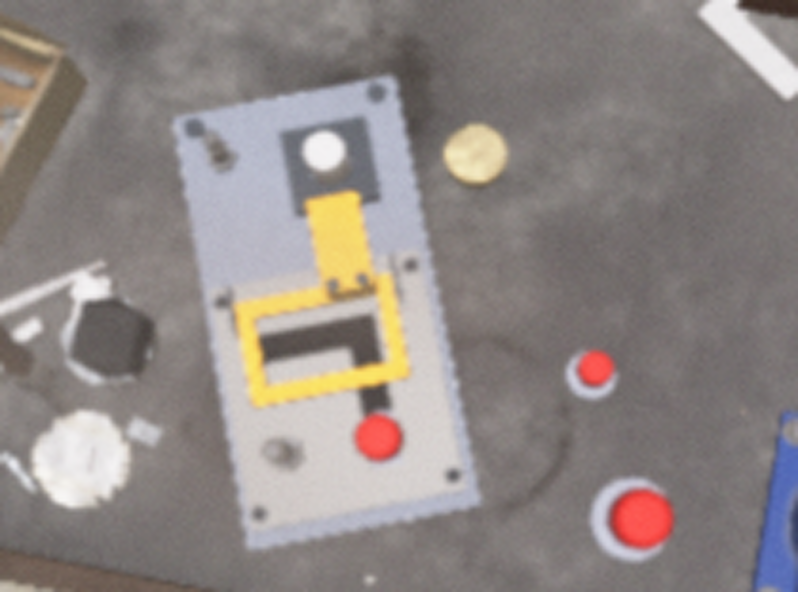

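View pics/cs.png

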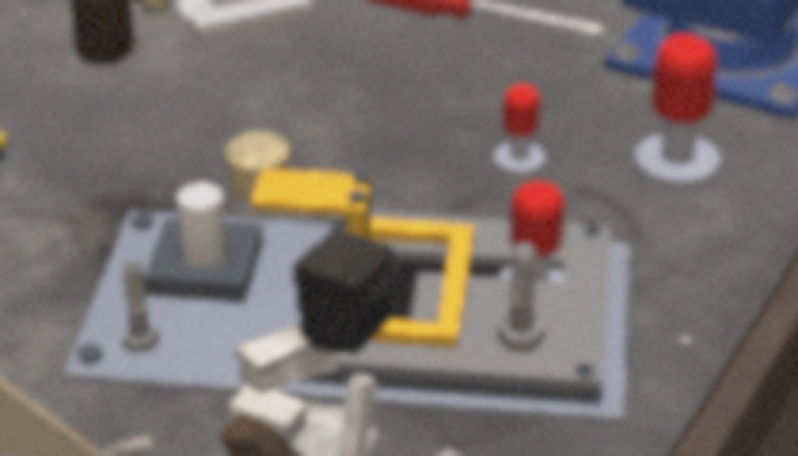

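```bash
cat >> h.py <<'E'
def fitfix(c,pts,loc,zs):
    W=np.array([onz(c,u,v,z)[:2] for (u,v),z in zip(pts,zs)]);L=np.array(loc,float)
    wm=W.mean(0);lm=L.mean(0);U,S,Vt=np.linalg.svd((L-lm).T@(W-wm));R=(Vt.T@np.diag([1,np.linalg.det(Vt.T@U.T)])@U.T)
    t=wm-R@lm;return R,t,(L@R.T+t-W)
E
python3 - <<'E'
from h import *
a=load('top0');b=load('scene0')
ct=[(175,117),(395,75),(480,500),(248,548)]
pts=[(x/3.8+190,y/3.7+140) for x,y in ct]
loc=[(.15,.066),(.15,-.066),(-.11,-.066),(-.11,.066)]
R,t,e=fitfix(a,pts,loc,[.006]*4);print('top fix',R,t,np.degrees(np.arctan2(R[1,0],R[0,0])),e*1000)
cs=[(67,375),(128,208),(630,222),(622,415)]
p2=[(x/3.8+220,y/3.8+190) for x,y in cs]
R2,t2,e2=fitfix(b,p2,loc,[.006]*4);print('scene fix',R2,t2,np.degrees(np.arctan2(R2[1,0],R2[0,0])),e2*1000)
k,g=tri(a,(289.15,257.85),b,(361.1,246));print('knob tri',k,g,'loc',R.T@(k[:2]-t))
k=onz(a,289.15,257.85,.064)[:2];print('knob top view loc',R.T@(k-t))
# black
q,g=tri(a,(110/3.8+190,338/3.7+140),b,(345/3.8+220,255/3.8+190));print('black top',q,g,R.T@(q[:2]-t))
for nm,p,z in(('bolt_a',(283,445),.07),('stub',(324,150),.051),('tin',(475,150),.026),('bar near',(330,390),.029)):
    w=onz(a,p[0]/3.8+190,p[1]/3.7+140,z)[:2];print(nm,R.T@(w-t))
for p in((345,240),(300,270),(400,270),(345,290)):
  print('blk cands',tri(a,(110/3.8+190,338/3.7+140),b,(p[0]/3.8+220,p[1]/3.8+190)))
E
```

```text
top fix [[ 0.92634841 -0.37666779]
 [ 0.37666779  0.92634841]] [ 0.51218547 -0.15821369] 22.127429772611766 [[ 1.17978374  1.30314943]
 [ 1.38443903  0.20041049]
 [-1.79851637 -1.41474951]
 [-0.76570639 -0.08881041]]
scene fix [[ 0.91245619 -0.40917441]
 [ 0.40917441  0.91245619]] [ 0.51212963 -0.1627684 ] 24.152982824171445 [[ 0.82161765 -2.31673119]
 [ 0.78943171  1.05006584]
 [-1.85783312 10.06945615]
 [ 0.24678377 -8.8027908 ]]
knob tri [ 0.45939588 -0.19998852  0.05426137] 0.0011588165427813726 loc [-0.06463679 -0.01881391]
knob top view loc [-0.06469146 -0.01941288]
black top [ 0.48205831 -0.06253163  0.11052466] 0.0014755690387407195 [0.00813211 0.09998285]
bolt_a [-0.06027041  0.02885754]
stub [ 0.09947177 -0.01944352]
tin [ 0.0890867  -0.10186331]
bar near [-0.03211179  0.00313383]
blk cands (array([ 0.48213796, -0.06400197,  0.11711973]), np.float64(0.002626778008792467))
blk cands (array([ 0.4904274 , -0.05625765,  0.10193413]), np.float64(0.018743243589627014))
blk cands (array([ 0.47138959, -0.06648411,  0.10696715]), np.float64(0.02211087770744897))
blk cands (array([ 0.48186737, -0.05906115,  0.09498722]), np.float64(0.0012373529858926925))
```

```bash
python3 - <<'E'
from h import *
b=load('scene0')
print(proj(b,sense()['tcp_pos']),proj(b,sense()['tcp_pos']+[0,0,.09]), proj(b,sense()['tcp_pos']+[0,0,.25]))
for n in [0]:
  cv2.imwrite('pics/g.png',cv2.resize(b['frame'][0:150,480:640,::-1],None,fx=4,fy=4,interpolation=2))
E
```

```text
[531.50060972 115.05521071] [539.58187238  72.48880708] [554.25090668 -10.912511  ]
```

View pics/g.png

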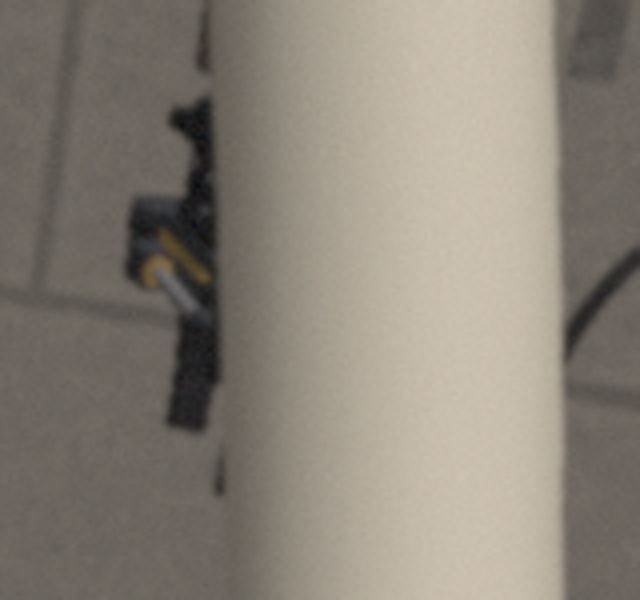

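Emit:
servo_tool --deltas '[{"slide":[0,0,0],"spin":-1},{"slide":[0,0,0],"spin":-1},{"slide":[0,0,0],"spin":-1},{"slide":[0,0,0],"spin":-1},{"slide":[0,0,0],"spin":-1},{"slide":[0,0,0],"spin":-1},{"slide":[0,0,0],"spin":-1},{"slide":[0,0,0],"spin":-1},{"slide":[0,0,0],"spin":-1},{"slide":[0,0,0],"spin":-1}]' --gripper 255

```text
time_s: 1.1
tcp_pos: [0.2507, -0.5679, 0.2147]
ee_rot: [[0.293, -0.956, -0.007], [-0.956, -0.293, 0.014], [-0.015, 0.003, -1.0]]
wrist_force: [0.1, -0.2, -0.3]
gripper_width: 0.17
```

```bash
cat >> h.py <<'E'
RF=np.array([[ 0.92634841,-0.37666779],[0.37666779,0.92634841]]);TF=np.array([0.51218547,-0.15821369])
def go(x,y,z):
    s=sense();R=s['ee_rot'];p=s['tcp_pos'];w=np.r_[RF@np.array([x,y])/1000+TF,z/1000]
    d=R.T@(w-p)/.025
    l=RF.T@(p[:2]-TF)*1000
    print('t',s['time_s'],'loc',l.round(1),'z',(p[2]*1000).round(1),'need units',d.round(2),'spin',((np.degrees(np.arctan2(R[1,0],R[0,0]))-(22.13-90)+180)%360-180)/8,'F fix',(RF.T@s['wrist_force'][:2]).round(1),'Fz',s['wrist_force'][2].round(1),'w',s['gripper_width'])
E
python3 -c "
from h import *
go(-113,-20,215)"
```

```text
t 1.1 loc [-396.6 -281. ] z 214.7 need units [-11.41 -10.37   0.14] spin -0.6386614116576439 F fix [-0.  -0.2] Fz -0.3 w 0.16988251697610093
```

Emit:
servo_tool --deltas '[{"slide":[0,0,-0.2],"spin":-0.7},{"slide":[-1,-0.9,-0.2],"spin":0},{"slide":[-1,-0.9,-0.1],"spin":0},{"slide":[-1,-0.9,-0.1],"spin":0},{"slide":[-1,-0.9,-0.1],"spin":0},{"slide":[-1,-0.9,0],"spin":0},{"slide":[-1,-0.9,0],"spin":0},{"slide":[-1,-0.9,0],"spin":0}]'

```text
time_s: 1.9
tcp_pos: [0.3273, -0.3392, 0.23]
ee_rot: [[0.383, -0.924, -0.014], [-0.923, -0.383, 0.022], [-0.026, 0.004, -1.0]]
wrist_force: [0.5, 0.4, -0.2]
gripper_width: 0.001
```

```bash
python3 -c "
from h import *
go(-113,-20,150)"
```

```text
t 1.9 loc [-239.5  -98. ] z 230.0 need units [-3.   -5.09  3.26] spin 0.05130722985840208 F fix [0.6 0.2] Fz -0.2 w 0.0009587020345221717
```

Emit:
servo_tool --deltas '[{"slide":[-0.6,-1,0],"spin":0},{"slide":[-0.6,-1,0.4],"spin":0},{"slide":[-0.6,-1,0.7],"spin":0},{"slide":[-0.6,-1,0.7],"spin":0},{"slide":[-0.4,-0.8,0.7],"spin":0},{"slide":[0,0,0],"spin":0},{"slide":[0,0,0],"spin":0}]'

```text
time_s: 2.6
tcp_pos: [0.4125, -0.2185, 0.167]
ee_rot: [[0.388, -0.921, -0.013], [-0.921, -0.389, 0.023], [-0.026, 0.004, -1.0]]
wrist_force: [0.7, -0.9, 0.6]
gripper_width: 0.009
```

```bash
python3 -c "
from h import *
go(-113,-20,110)
print(sense()['ee_rot'])
cap('top','top1');go(-113,-20,110);cap('scene','scene1')
a=load('top1');b=load('scene1')
cv2.imwrite('pics/m1.png',np.vstack([cv2.resize(c['frame'][y:y+100,x:x+230,::-1],None,fx=3,fy=3,interpolation=2) for c,x,y in((a,190,200),(b,220,190))]))
print(proj(a,sense()['tcp_pos']),proj(b,sense()['tcp_pos']))
"
```

```text
t 2.6 loc [-115.   -18.3] z 167.0 need units [ 0.13 -0.09  2.28] spin 0.0908531928724372 F fix [ 0.3 -1.1] Fz 0.6 w 0.009062194182613992
[[ 0.38829665 -0.92143652 -0.01343312]
 [-0.92116275 -0.38851277  0.02273788]
 [-0.02617045  0.00354505 -0.99965121]]
t 2.65 loc [-115.3  -18.3] z 166.9 need units [ 0.13 -0.1   2.27] spin 0.08508611452015202 F fix [0.7 0.9] Fz 0.7 w 0.006187689337209152
[289.86954017 283.83002804] [393.00691836 193.4022124 ]
```

View pics/m1.png

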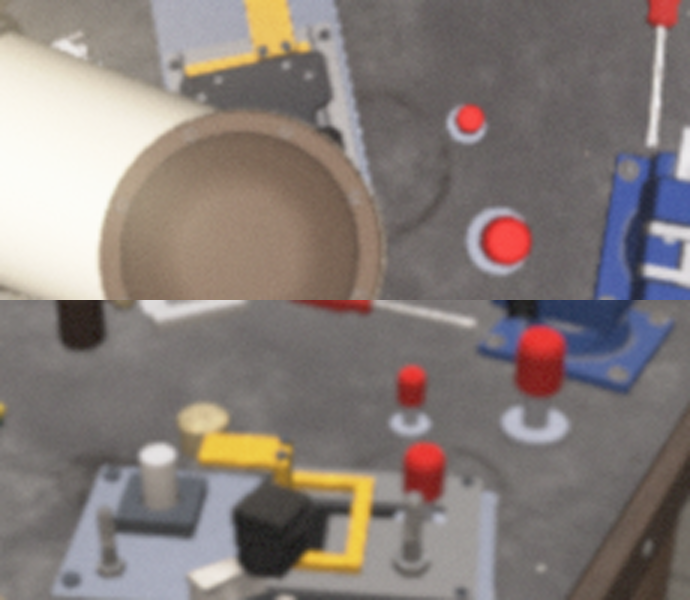

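Emit:
servo_tool --deltas '[{"slide":[0.1,0,0.9],"spin":0},{"slide":[0,0,0.9],"spin":0},{"slide":[0,0,0.9],"spin":0},{"slide":[0,0,0.9],"spin":0},{"slide":[0,0,0.7],"spin":0},{"slide":[0,0,0],"spin":0}]'

```text
time_s: 3.3
tcp_pos: [0.4139, -0.2252, 0.0623]
ee_rot: [[0.379, -0.925, 0.001], [-0.925, -0.379, 0.019], [-0.017, -0.008, -1.0]]
wrist_force: [-0.5, 1.0, -0.5]
gripper_width: 0.008
```

```bash
python3 -c "
from h import *
go(-98,-20,50)
b=cap('scene','scene2')
cv2.imwrite('pics/m2.png',cv2.resize(b['frame'][150:310,220:430,::-1],None,fx=3.7,fy=3.7,interpolation=2))
"
```

```text
t 3.3 loc [-116.3  -25.1] z 62.3 need units [-0.19 -0.73  0.5 ] spin 0.01938905911346467 F fix [-0.1  1.1] Fz -0.5 w 0.008445480303577491
```

View pics/m2.png

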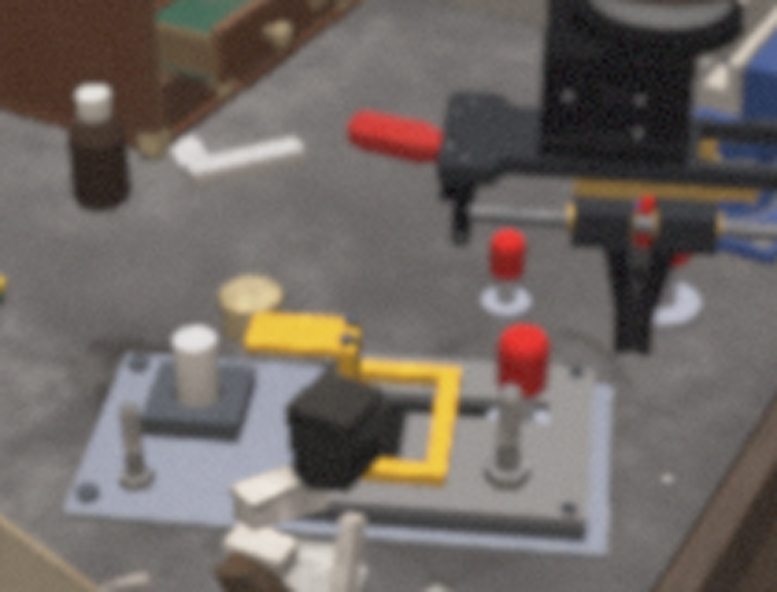

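Emit:
servo_tool --deltas '[{"slide":[-0.2,0,0.5],"spin":0},{"slide":[-0.1,0,0.1],"spin":0},{"slide":[0,-0.3,0],"spin":0},{"slide":[0,-0.3,0],"spin":0}]'

```text
time_s: 3.75
tcp_pos: [0.4294, -0.2149, 0.0538]
ee_rot: [[0.378, -0.926, 0.013], [-0.926, -0.377, 0.015], [-0.009, -0.018, -1.0]]
wrist_force: [-0.5, -0.3, 0.4]
gripper_width: 0.007
```

```bash
python3 -c "
from h import *
go(-98,-20,50)
"
```

```text
t 3.75 loc [-98.  -21.4] z 53.8 need units [-0.05  0.    0.15] spin 0.007410310260354436 F fix [-0.6 -0.1] Fz 0.4 w 0.006762487125901791
```

Emit:
servo_tool --deltas '[{"slide":[-0.1,-0.2,0.2],"spin":0},{"slide":[0,-0.3,0],"spin":0},{"slide":[0,-0.3,0],"spin":0},{"slide":[0,-0.3,0],"spin":0}]'

```text
time_s: 4.15
tcp_pos: [0.4579, -0.2012, 0.0508]
ee_rot: [[0.379, -0.925, 0.016], [-0.926, -0.378, 0.015], [-0.007, -0.021, -1.0]]
wrist_force: [-0.7, -0.6, -0.2]
gripper_width: 0.009
```

```bash
python3 -c "
from h import *
go(-40,-20,50)
b=cap('scene','scene3')
cv2.imwrite('pics/m3.png',cv2.resize(b['frame'][150:310,220:430,::-1],None,fx=3.7,fy=3.7,interpolation=2))
"
```

```text
t 4.15 loc [-66.4 -19.4] z 50.8 need units [ 0.03 -1.06  0.05] spin 0.014988672484513188 F fix [-0.8 -0.3] Fz -0.2 w 0.0086998255898727
```

View pics/m3.png

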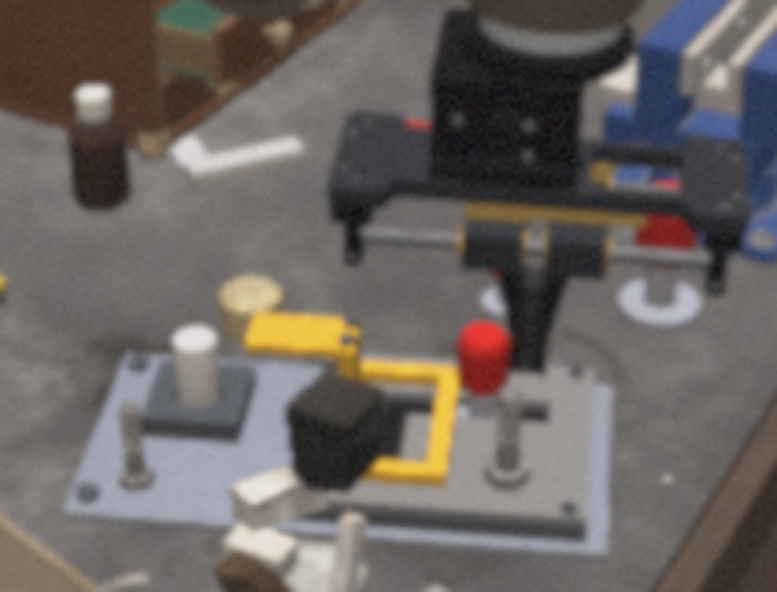

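```bash
cat >> h.py <<'E'
def knob(c,near=None):
    h=cv2.cvtColor(c['frame'],cv2.COLOR_RGB2HSV)
    m=(((h[...,0]<8)|(h[...,0]>172))&(h[...,1]>150)&(h[...,2]>80)).astype('uint8')
    n,l,s,ce=cv2.connectedComponentsWithStats(m)
    for i in range(1,n):
        if s[i,4]>60:
            w=onz(c,*ce[i],.052)[:2];q=RF.T@(w-TF)*1000
            if -90<q[0]<30 and -50<q[1]<60: print('knob',s[i],ce[i].round(1),q.round(1))
E
python3 -c "
from h import *
knob(load('scene0'));knob(load('scene3'))
"
```

```text
knob [355 238  13  19 183] [361.1 246. ] [-65.2 -22. ]
knob [344 237  15  19 214] [350.5 245.7] [-45.8 -20.7]
```

Emit:
servo_tool --deltas '[{"slide":[0,-0.3,0],"spin":0},{"slide":[0,-0.3,0],"spin":0},{"slide":[0,-0.3,0],"spin":0}]'

```text
time_s: 4.5
tcp_pos: [0.4783, -0.1922, 0.051]
ee_rot: [[0.379, -0.925, 0.01], [-0.925, -0.379, 0.014], [-0.009, -0.015, -1.0]]
wrist_force: [-3.5, -1.3, 2.1]
gripper_width: 0.007
```

```bash
python3 -c "
from h import *
go(-19,-20,50)
knob(cap('scene','scene4'))
"
```

```text
t 4.5 loc [-44.2 -18.7] z 51.0 need units [ 0.06 -1.01  0.05] spin 0.0176250834285554 F fix [-3.7  0.1] Fz 2.1 w 0.006895868730370867
knob [332 236  14  19 210] [338.5 244.8] [-23.9 -21.1]
```

Emit:
servo_tool --deltas '[{"slide":[0,-0.35,0],"spin":0},{"slide":[0,-0.35,0],"spin":0}]'

```text
time_s: 4.75
tcp_pos: [0.4941, -0.1853, 0.0509]
ee_rot: [[0.379, -0.926, 0.007], [-0.926, -0.378, 0.015], [-0.011, -0.012, -1.0]]
wrist_force: [-3.5, -0.8, 2.7]
gripper_width: 0.004
```

```bash
python3 -c "
from h import *
go(-20,-20,50)
knob(cap('scene','scene5'))
"
```

```text
t 4.75 loc [-27.  -18.2] z 50.9 need units [ 0.07 -0.28  0.04] spin 0.014554499298203183 F fix [-3.5  0.5] Fz 2.7 w 0.0037259970978582857
knob [323 236  13  18 201] [329.2 244.2] [ -6.7 -20.8]
```

Emit:
servo_tool --deltas '[{"slide":[0,-0.2,0],"spin":0},{"slide":[0,-0.15,0],"spin":0}]'

```text
time_s: 5.0
tcp_pos: [0.5031, -0.1815, 0.0509]
ee_rot: [[0.379, -0.925, 0.006], [-0.925, -0.379, 0.014], [-0.011, -0.011, -1.0]]
wrist_force: [-8.7, -5.3, 6.2]
gripper_width: 0.005
```

```bash
python3 -c "
from h import *
go(-20,-20,50)
knob(cap('scene','scene6'))
"
```

```text
t 5.0 loc [-17.2 -18.2] z 50.9 need units [0.07 0.11 0.04] spin 0.02013682550947493 F fix [-10.1  -1.6] Fz 6.2 w 0.005198462444730827
knob [318 235  13  19 202] [323.8 243.8] [  3.1 -20.8]
```

```bash
python3 -c "
from h import *
a=load('top0');b=load('scene0')
for p,q in(((358.5,279.9),(399.7,209.8)),((346.4,239),(356.7,218.2))):
  k,g=tri(a,p,b,q);print(k,g,RF.T@(k[:2]-TF))
"
```

```text
[ 0.44237897 -0.34391428  0.05902533] 0.0007054724085665751 [-0.13461258 -0.14572959]
[ 0.52006591 -0.3072339   0.03584726] 0.0014153162619021662 [-0.04883108 -0.14101294]
```

Emit:
servo_tool --deltas '[{"slide":[0,0.3,0],"spin":0},{"slide":[0,0.5,0],"spin":0},{"slide":[0.5,0.2,0],"spin":0},{"slide":[0.7,0,0],"spin":0}]'

```text
time_s: 5.45
tcp_pos: [0.4938, -0.2191, 0.0512]
ee_rot: [[0.382, -0.924, 0.015], [-0.924, -0.382, 0.014], [-0.007, -0.019, -1.0]]
wrist_force: [0.9, -0.3, -0.4]
gripper_width: 0.0
```

```bash
python3 -c "
from h import *
go(0,-64,50)
knob(cap('scene','scene7'))
"
```

```text
t 5.45 loc [-40.  -49.5] z 51.2 need units [ 0.59 -1.59  0.07] spin 0.044802249989736254 F fix [ 0.8 -0.6] Fz -0.4 w 0.0004947170690308938
knob [319 236  13  18 194] [325.1 244.4] [  0.7 -19.3]
```

Emit:
servo_tool --deltas '[{"slide":[0.6,0,0],"spin":0},{"slide":[0.1,-0.5,0],"spin":0},{"slide":[0,-0.6,0],"spin":0},{"slide":[0,-0.4,0],"spin":0},{"slide":[0,0,0],"spin":0}]'

```text
time_s: 6.0
tcp_pos: [0.5421, -0.2252, 0.0527]
ee_rot: [[0.379, -0.925, 0.024], [-0.926, -0.378, 0.012], [-0.002, -0.027, -1.0]]
wrist_force: [-0.3, 0.4, -0.3]
gripper_width: 0.004
```

```bash
python3 -c "
from h import *
go(0,-43,50)
b=cap('scene','scene8');knob(b)
cv2.imwrite('pics/m8.png',cv2.resize(b['frame'][150:310,220:430,::-1],None,fx=3.7,fy=3.7,interpolation=2))
"
```

```text
t 6.0 loc [  2.4 -73.3] z 52.7 need units [-1.21  0.1   0.11] spin 0.014380332128606454 F fix [-0.1  0.4] Fz -0.3 w 0.004428327555732049
knob [319 236  13  18 195] [325.  244.4] [  0.7 -19.3]
```

View pics/m8.png

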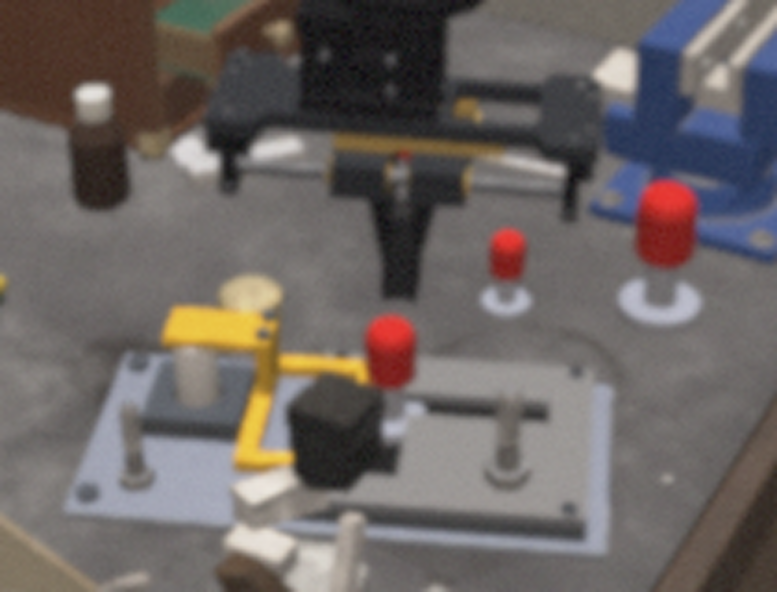

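Emit:
servo_tool --deltas '[{"slide":[-0.6,0.05,0.1],"spin":0},{"slide":[-0.5,0,0],"spin":0},{"slide":[-0.3,0,0],"spin":0},{"slide":[-0.3,0,0],"spin":0}]'

```text
time_s: 6.45
tcp_pos: [0.5231, -0.184, 0.05]
ee_rot: [[0.379, -0.925, 0.023], [-0.925, -0.379, 0.012], [-0.003, -0.026, -1.0]]
wrist_force: [-0.9, -0.1, -0.7]
gripper_width: 0.008
```

```bash
python3 -c "
from h import *
go(0,8,50)
b=cap('scene','scene9');knob(b)
"
```

```text
t 6.45 loc [  0.4 -28. ] z 50.0 need units [-1.44  0.01  0.  ] spin 0.01892173383036777 F fix [-0.9  0.2] Fz -0.7 w 0.0076176019661674645
knob [319 239  13  20 196] [325.3 248. ] [-1.1 -8.2]
```

Emit:
servo_tool --deltas '[{"slide":[-0.4,0,0],"spin":0},{"slide":[-0.4,0,0],"spin":0},{"slide":[-0.3,0,0],"spin":0}]'

```text
time_s: 6.8
tcp_pos: [0.5117, -0.1564, 0.0505]
ee_rot: [[0.379, -0.925, 0.023], [-0.925, -0.379, 0.012], [-0.003, -0.026, -1.0]]
wrist_force: [0.5, -0.7, -0.1]
gripper_width: 0.008
```

```bash
python3 -c "
from h import *
go(0,8,50)
b=cap('scene','scene10');knob(b)
cv2.imwrite('pics/m10.png',cv2.resize(b['frame'][150:310,220:430,::-1],None,fx=3.7,fy=3.7,interpolation=2))
"
```

```text
t 6.8 loc [0.2 1.9] z 50.5 need units [-0.24  0.01  0.02] spin 0.017353810004834713 F fix [ 0.2 -0.9] Fz -0.1 w 0.008286116321282965
knob [318 249  12  20 133] [325.  257.1] [-3.8 19.2]
```

View pics/m10.png

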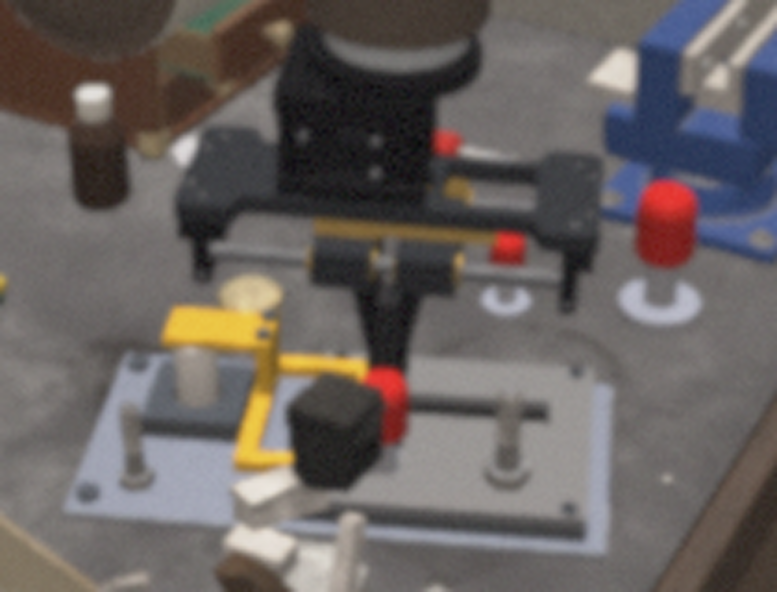

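Emit:
servo_tool --deltas '[{"slide":[-0.3,0,0],"spin":0}]'

```text
time_s: 6.95
tcp_pos: [0.5085, -0.1485, 0.0507]
ee_rot: [[0.38, -0.925, 0.023], [-0.925, -0.379, 0.012], [-0.003, -0.026, -1.0]]
wrist_force: [0.9, -3.5, 2.0]
gripper_width: 0.005
```

Emit:
servo_tool --deltas '[{"slide":[-0.15,0,0],"spin":0}]'

```text
time_s: 7.05
tcp_pos: [0.5081, -0.1461, 0.0512]
ee_rot: [[0.381, -0.924, 0.026], [-0.924, -0.381, 0.01], [0.001, -0.027, -1.0]]
wrist_force: [4.1, -20.0, -5.7]
gripper_width: 0.009
```

```bash
python3 -c "
from h import *
go(0,10,50)
b=cap('scene','scene11');knob(b)
"
```

```text
t 7.05 loc [ 0.8 12.8] z 51.2 need units [0.11 0.03 0.05] spin 0.036447573351729545 F fix [ -3.7 -20.1] Fz -5.7 w 0.009488378504586096
knob [320 252  10  20 102] [325.  260.2] [-5.  28.1]
```

Emit:
servo_tool --deltas '[{"slide":[0.2,0,0],"spin":0},{"slide":[0.4,0,0],"spin":0},{"slide":[0.8,0,0],"spin":0},{"slide":[1,0,0],"spin":0},{"slide":[1,0,-0.2],"spin":0},{"slide":[0.5,0,-1],"spin":0},{"slide":[0,0,-1],"spin":0},{"slide":[0,0,-1],"spin":0},{"slide":[0,0,-1],"spin":0},{"slide":[0.5,0.2,-1],"spin":0}]'

```text
time_s: 8.1
tcp_pos: [0.541, -0.2561, 0.179]
ee_rot: [[0.379, -0.925, 0.011], [-0.925, -0.379, 0.015], [-0.01, -0.016, -1.0]]
wrist_force: [1.1, 0.2, 0.8]
gripper_width: 0.007
```

Emit:
servo_tool --deltas '[{"slide":[1,0.8,-0.3],"spin":0},{"slide":[1,0.8,0],"spin":0},{"slide":[1,0.8,0],"spin":0},{"slide":[1,0.8,0],"spin":0},{"slide":[1,0.8,0],"spin":0},{"slide":[0.8,0.5,0],"spin":0},{"slide":[0,0,0],"spin":0}]'

```text
time_s: 8.8
tcp_pos: [0.4926, -0.4426, 0.1881]
ee_rot: [[0.379, -0.925, 0.021], [-0.925, -0.379, 0.015], [-0.006, -0.025, -1.0]]
wrist_force: [0.3, -0.8, -1.1]
gripper_width: 0.005
```

```bash
python3 -c "
from h import *
go(0,10,50)
a=cap('top','topA');b=cap('scene','sceneA');knob(b)
cv2.imwrite('pics/mA.png',cv2.resize(b['frame'][170:310,220:430,::-1],None,fx=3.7,fy=3.7,interpolation=2))
cv2.imwrite('pics/mT.png',cv2.resize(a['frame'][140:300,190:400,::-1],None,fx=3.8,fy=3.7,interpolation=2))
h=cv2.cvtColor(a['frame'],cv2.COLOR_RGB2HSV)
knob(a)
"
```

```text
t 8.8 loc [-125.3 -256.1] z 188.1 need units [-10.6   -4.89   5.71] spin 0.01661860727354636 F fix [ 0.  -0.8] Fz -1.1 w 0.0053498249579941315
knob [320 252  10  20  97] [325.2 260.6] [-5.4 29.4]
```

View pics/mA.png

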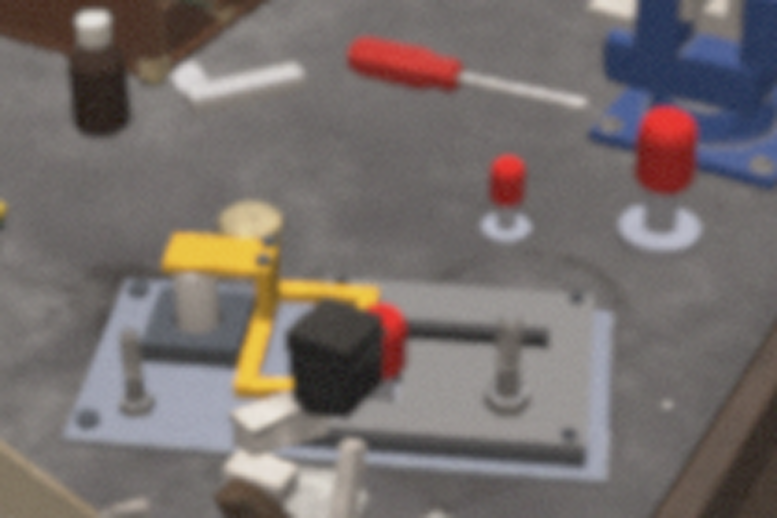

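View pics/mT.png

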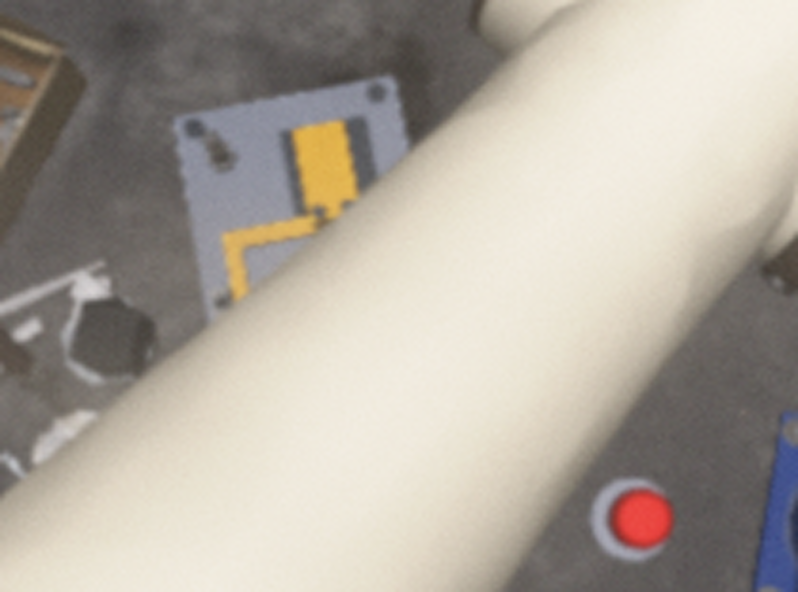

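Emit:
servo_tool --deltas '[{"slide":[0,1,-0.2],"spin":0},{"slide":[0,1,-0.2],"spin":0},{"slide":[0,1,-0.2],"spin":0},{"slide":[0,1,-0.2],"spin":0},{"slide":[0,1,-0.2],"spin":0},{"slide":[0,1,-0.2],"spin":0},{"slide":[0.2,1,0],"spin":0},{"slide":[0.2,1,0],"spin":0},{"slide":[0,1,0],"spin":0},{"slide":[0,0,0],"spin":0}]'

```text
time_s: 9.9
tcp_pos: [0.2888, -0.5285, 0.2138]
ee_rot: [[0.398, -0.917, 0.022], [-0.918, -0.397, 0.021], [-0.01, -0.028, -1.0]]
wrist_force: [-0.1, -0.0, 0.4]
gripper_width: 0.01
```

```bash
python3 -c "
from h import *
go(0,10,50)
a=cap('top','topB')
cv2.imwrite('pics/mTB.png',cv2.resize(a['frame'][140:300,190:400,::-1],None,fx=3.8,fy=3.7,interpolation=2))
knob(a)
"
```

```text
t 9.9 loc [-346.4 -258.9] z 213.8 need units [-10.37 -13.9    7.05] spin 0.1617491652595895 F fix [-0.1  0. ] Fz 0.4 w 0.00958148989114913
knob [253 226  12  12 101] [258.3 231.4] [ 1.1 33.3]
```

View pics/mTB.png

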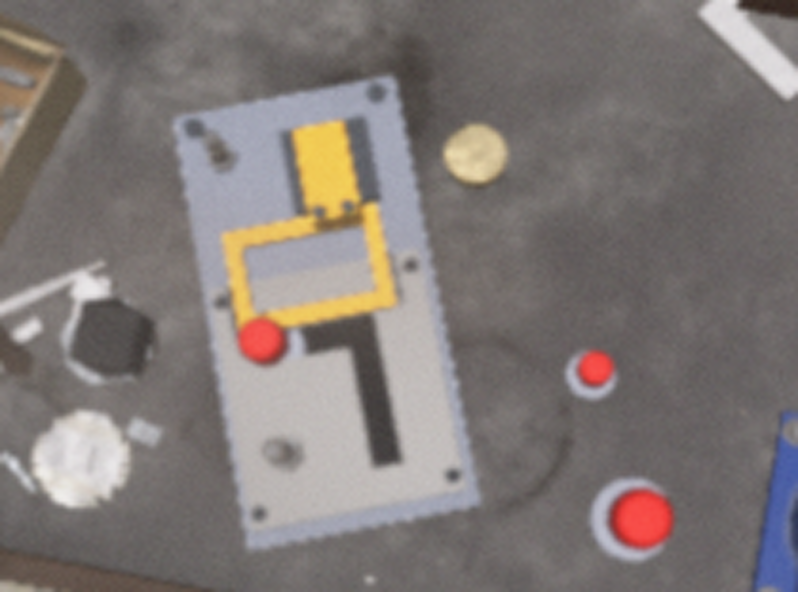

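```bash
python3 -c "
from h import *
a=load('topB');w=onz(a,258.3,231.4,.064)[:2];print(RF.T@(w-TF)*1000)
print(r.finish_job())"
```

```text
[-0.68519272 31.80396638]
the job is handed in; nothing more can be done
None
```

The clamp is locked, as far as the cameras show. With shut fingers I pushed the middle-sized red knob (top view, pixel 289,258) along the slot to the corner. I then went round to its right side and pushed it left to the end of the short leg. The arm was well clear, and the clock was at about 10 s when I handed it in.

- **Knob:** the last top view puts it at fixture x ≈ −0.7, y ≈ 31.8 mm, against the pocket at (0, 30). That is about the play, lean and calibration error. In the scene view it is partly hidden by a black object beside the fixture. That view read (−5, 29), so the two disagree slightly and I trust the top view.
- **Forces:** pushing met about 10 N at the corner and about 20 N at the end stop. Both were below the limits.
- **Strap and stub:** the strap's tongue lies over the seat in the top view, and the scene view shows the stub still upright under it.
- **Loose things:** both bolts, the tin and the two look-alike followers appear unmoved in the pictures. The screwdriver was judged by eye, from the scene view only.

The finish call gave no verdict.

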